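# Lid the battery case and snap its draw latch

## Robot

A 6-joint arm with a two-finger parallel gripper is mounted at the origin on a cart in front of the work surface, level with it; the furniture and walls round the work are solid. World frame = base frame: x ahead of the robot, y to its left, z up, the work surface at z = 0. Lengths are in mm, angles in rad, forces in N, time in s.
With the tool pointing down it reaches from about 300 to 775 mm from the base axis. Payload 14.6 kg.
Tool frame: the origin (TCP) lies between the finger pads; the fingertips stand 19 mm ahead of it and the grasp point (between the pads) is the TCP; z points along the fingers, y is the line along which they close (so a half turn about z gives the same grasp; the last joint's range is limited). The gripper opens to 94 mm and grips with 3 to 60 N. Pads are 16 mm wide; open, the fingers measure 119 mm over their backs; the gripper's body (75 mm by 177 mm) begins 78 mm behind the grasp point.
Start: joints at [-1.282, 0.3, 1.521, -0, 1.321, -0.067], TCP at [191.58, -515.545, 224.446] pointing down, gripper open.
Joint ranges: [-3.03, 3.03], [-0.79, 2.21], [0.23, 2.52], [-1.04, 4.18], [0, 3.07], [-2.55, 2.55]. Speed limits (rad/s): [2.22, 2.22, 2.57, 3.14, 3.14, 3.14].

## Interface

Orientations are given as [roll, pitch, yaw] about the fixed x, y, z axes, in that order (R = Rz(yaw) Ry(pitch) Rx(roll)).
In Python, from cell import monitor, imaging, job, find_in, trace gives the robot as it stands. The module is installed in compiled form; this text tells all that it offers.
- The arm moves only by the tool arm_command, never from a script. Its argument "steps" is a list of rows, each a list of 5 numbers: the opening, from 0 (shut) to 1 (fully open), then the shift along the tool's x, y, z in mm, then the turn about the tool's z in degrees. In form: [[gripper, dx, dy, dz, turn], ...]. A call has 1 to 20 rows; each row is the pose to reach, as a shift and turn from the pose commanded when the call began, along the tool's axes at that moment; what a row does not reach only later rows make up. A row lasts 1/8 s, in which the tool goes at most 62.5 mm and 10.7 degrees, less where a joint would pass 70% of its speed; a pose out of reach is approached as far as the arm can. A call with a gripper value outside its range is refused whole. The fingers move at their own pace and stop on an object; "force" is the grip in N (left out, the last holds). Time passes only in rows, so rows that repeat a pose let the fingers close. It gives the time, the measured TCP pose, the force, the opening and the grip force at its end, in the units of the state.
- monitor.read_state(): the state, without advancing time (a new reading comes with each control period).
- imaging.camera(name): name is "scene" or "side" or "wrist"; returns a dict with "img" (384x512x3 uint8, red, green, blue), "mtx" (3x3 intrinsics, pixels), "view" (4x4, takes a point from world to camera coordinates). Camera axes: x right, y down, z forward; pixel columns grow to the right and rows downward; lengths in mm; the calibration is good to about 2 mm. A picture is of the moment at which its call begins. There is no depth.
- job.sign_off(): hands the job in; it is judged then, once.
Trained networks look in a picture, given as the dict that the camera call returned (one of the last four; its "shot" number tells which), for a name from the list of things; names that differ only in an ending like _2 or _b are one class to them, and where a whole thing is asked for, a point or a joint stands for the part that bears it (a point fixed in the world has none). Each returns a list of dicts, best first, with "p" (0 to 1); they miss things now and then, are a little off and sometimes report something else, mostly with a low value. They report only what shows in the picture. A call takes as long as a camera call. They do not tell look-alikes from the thing itself.
- find_in(picture, target): "rect" ([centre column, centre row, width, height] in pixels, round what is visible of it).
- trace(picture, target): "region" (384x512 bool, what is visible of it) and "rect" ([centre column, centre row, width, height] in pixels, round what is visible of it).
The state is a dict: "clock": time; "joints": joint angles; "qd": joint speeds; "effort": joint torques, N m; "eef_pos": TCP position; "eef_rot": TCP orientation; "wrist_force": force on the tool from outside, world axes, zero at the start; "moment": the same for the moment, N m; "finger_gap": finger opening in mm; "finger_force": force on a finger pad.
Only numpy, scipy, OpenCV 4.12 (cv2) and the standard library are available. Lean on these libraries where they do the work, as an engineer would, in place of code of your own. Each camera call takes 0.05 s, during which the arm holds its last target. There are 200 camera calls.

## Task

Close the battery case: draw the loose lid out from under the little wooden riser by the steel keeper on its front edge, leave it lying on the open table, then take it again by the handle on its top and set it fully home on the case with its keeper above the latch, and let go. Then lift the latch's wire bail over the keeper so that its crossbar sits behind the keeper's lip, and swing the lever down past centre until it has snapped fully shut against the front of the case. Leave the other things on the table where they are.

Things in the scene. Friction and masses are not known exactly. Their poses are not given: they have to be found in the camera images.
- case: Fixed open-topped grey case, a battery pack inside. Origin under the centre of its floor, on the table, z up. 100 mm along x, 164 mm along y, 104 mm high, walls 5 mm. The latch is on its front face, the plane x = -50 mm, facing -x (the robot). Two black corner posts (20 mm wide at y = +-72 mm, as high as the rim) stand 30 mm out of the front face.
- case_rim (a point): Centre of the case's mouth at the height of its rim (104 mm above the table), axes as the case. With the lid fully home lid_handle lies 32 mm straight above it and the lid's axes lie along the case's; the lid has 3 mm play each way.
- latch_pivot (a point): The lever's hinge axis (along the case's y) at the middle of the latch: 29 mm out of the front face, 70 mm above the table; axes as the case.
- lever (a joint): Steel latch lever, 26 mm wide, 7 mm thick, 54 mm long from the hinge. 0 = shut, pointing down and in to the case; grows as the end swings out and up; 1.95 = level, straight out; 2.95 = stop. Its angle outward from straight down is the value minus 0.38. It stays where it is left. Once hooked it needs about 5 N at its end; below about 0.6 (dead centre) it snaps shut.
- lever_tip (a point): A point on the lever's outer face (its upper face when open), 50 mm from the hinge. Just beyond it the lever ends in a thumb tab, 26 mm wide, that stands 20 mm outward at right angles (upward when open).
- bail (a joint): Swing of the wire bail on the lever; its axis crosses the lever 18 mm from the hinge, parallel to it. Grows as the bail swings outward, away from the case. At the start it points outward over the lever, rising at 10 to 50 degrees. It stays where it is left; bail and lever both follow when the crossbar is moved. With the crossbar in the keeper and no pull, the lever reads about 1.74.
- hook_bar (a point): Centre of the bail's crossbar: steel, 10 mm diameter, along the case's y, with a 16 mm round button at each end, 60 mm over the buttons, 53 mm from the bail's axis (a spring, 4 N per mm, lets it stretch by 12 mm). It can be held by the buttons' ends, fingers closing along the case's y, and turns between them. Its two wires run down at y = +-20 mm.
- lid_handle (a point): Centre of the handle bar on the loose lid (0.3 kg), axes as the lid: z up, -x towards its keeper edge. Bar 60 mm along x, 14 mm wide, 12 mm high, its centre 46 mm above the lid's underside and 26 mm above the plate. Lid: grey plate 100 mm along x, 164 mm along y, on a 14 mm deep step (84 x 148 mm) that drops into the case; black front ears rest on the corner posts.
- lid_keeper (a point): Where the crossbar's centre belongs in the keeper, axes as the lid; 22 mm above the lid's underside, 17 mm out of its front edge. The keeper is a steel block 20 mm wide along y (grip it there), 7 to 25 mm above the underside, 31 mm out of the edge: a ledge 5 mm below this point and at its outer end a lip, 8 to 14 mm to -x of this point, that rises 3 mm above it.
- riser: Fixed wooden riser shelf, 150 mm along x, 230 mm along y, 78 mm high, board and sides 12 mm thick, open at front (-x) and back. The lid lies under it, flat on the table, its keeper sticking out in front. Origin under its centre on the table; its front edge is x = -75 mm. A capacitor and a plug stand on its back half, up to 40 mm high.
- marker_by: Marker pen, 135 mm, lying between case and riser: a bystander, to be left alone; origin under its centre.
- tape_by: Black tape roll, 53 mm across, 19 mm high, near the front of the table: a bystander, to be left alone; origin under its centre.
- pliers_by: Pliers with blue handles, 164 mm, right of the riser: a bystander, to be left alone; origin under its centre.
- headlamp_by: Small head torch, 43x58x35 mm, at the right: a bystander, to be left alone; origin under its centre.
- driver_by: Blue screwdriver, 186 mm, left of the case: a bystander, to be left alone; origin under its centre.
Mind the look-alikes: they are no part of the job. Of the things like the part that bears lid_handle, leave any that is orange; of the rest the larger one is meant.

How it is judged:
By the outcome, as a careful person would: the job done as asked, in the order asked, and still so for the second after the job is handed in, with the robot touching nothing.
It also fails if it takes over 72 s, if anything falls off the work surface, if the arm or the gripper's body presses on something with over 40 N, if the wrist force passes 120 N, or if a joint passes its speed limit or range.

## Working session

There is one attempt and no reset: what is moved stays moved. The work goes in short steps, Python scripts to look and compute and a tool call to move; the robot and the scene stay as the last step left them, time stands still between calls to the robot, and variables do not carry over. Pictures are saved under pics/ and viewed, at most 10 in all, crops included, and the job is handed in when it is done.

Besides the shell and the picture viewer there is one more tool, called after "Emit:" as name([rows], argument=value, ...), one row to a line, values as JSON. arm_command: Moves the arm, as the interface text tells. Its arguments: {"type":"object","properties":{"steps":{"type":"array","items":{"type":"array","items":{"type":"number"}}},"force":{"type":"number"}},"required":["steps"]}

```bash
mkdir -p pics; cat > h.py <<'E'
import numpy as np, cv2, json
from cell import monitor, imaging, job, find_in, trace
from scipy.spatial.transform import Rotation as R
def proj(c,P):
    P=np.atleast_2d(P).astype(float); q=(c['view'][:3,:3]@P.T).T+c['view'][:3,3]; u=(c['mtx']@q.T).T
    return u[:,:2]/u[:,2:]
def onz(c,uv,z):
    Rw=c['view'][:3,:3];t=c['view'][:3,3];o=-Rw.T@t
    d=Rw.T@np.linalg.inv(c['mtx'])@np.array([uv[0],uv[1],1.]); return o+d*(z-o[2])/d[2]
def tri(cs,uvs):
    A=[];b=[]
    for c,uv in zip(cs,uvs):
        o=-c['view'][:3,:3].T@c['view'][:3,3]; d=c['view'][:3,:3].T@np.linalg.inv(c['mtx'])@np.array([uv[0],uv[1],1.]);d/=np.linalg.norm(d)
        M=np.eye(3)-np.outer(d,d);A.append(M);b.append(M@o)
    return np.linalg.solve(sum(A),sum(b))
def save(c,n,crop=None,s=1):
    im=c['img'][:,:,::-1]
    if crop: im=im[crop[1]:crop[3],crop[0]:crop[2]]
    cv2.imwrite('pics/'+n,cv2.resize(im,None,fx=s,fy=s,interpolation=cv2.INTER_CUBIC))
E
python3 - <<'E'
from h import *
a=imaging.camera('scene');b=imaging.camera('side')
for n,c in(('scene',a),('side',b)):
    save(c,n+'0.png',s=1.5)
    print(n,'cam at',-c['view'][:3,:3].T@c['view'][:3,3])
    for t in ['case','lid_handle','lid_keeper','riser','hook_bar','lever_tip','lever','bail']:
        try: print(t,[(np.round(d['rect']).astype(int).tolist(),round(d['p'],2)) for d in find_in(c,t)][:4])
        except Exception as e: print(t,e)
s=monitor.read_state();print(s['eef_pos'],s['eef_rot'],s['clock'],s['finger_gap'])
E
```

```text
scene cam at [ 165.83639318 -629.94726656  854.71826296]
case [([341, 329, 22, 22], 0.69), ([207, 138, 14, 10], 0.6), ([234, 138, 68, 56], 0.59), ([212, 139, 24, 19], 0.45)]
lid_handle [([186, 179, 40, 30], 0.96), ([321, 232, 53, 47], 0.6), ([386, 296, 36, 59], 0.33)]
lid_keeper [([190, 178, 39, 32], 0.96), ([321, 231, 54, 48], 0.84), ([228, 290, 43, 40], 0.7)]
riser [([350, 220, 93, 87], 0.8), ([234, 136, 63, 59], 0.64)]
hook_bar [([207, 140, 12, 9], 0.58)]
lever_tip [([213, 142, 20, 14], 0.46)]
lever [([213, 140, 23, 19], 0.72)]
bail [([213, 140, 24, 15], 0.62)]
side cam at [315.98807289 884.11784212 721.39196572]
case [([196, 260, 95, 83], 0.73)]
lid_handle [([238, 176, 28, 26], 0.76), ([325, 184, 37, 22], 0.57), ([286, 270, 58, 36], 0.55)]
lid_keeper [([325, 182, 37, 18], 0.95), ([237, 178, 31, 28], 0.89), ([288, 266, 53, 37], 0.59)]
riser [([210, 168, 67, 47], 0.82), ([236, 177, 30, 29], 0.66)]
hook_bar [([235, 261, 16, 20], 0.58)]
lever_tip [([230, 262, 36, 21], 0.86)]
lever [([229, 260, 34, 21], 0.86)]
bail [([230, 259, 30, 23], 0.53)]
[ 191.59889403 -515.54607542  224.4665202 ] [ 3.14155977e+00 -3.93565796e-06  3.55784697e-01] 0.9 93.85028562813963
```

View pics/scene0.png

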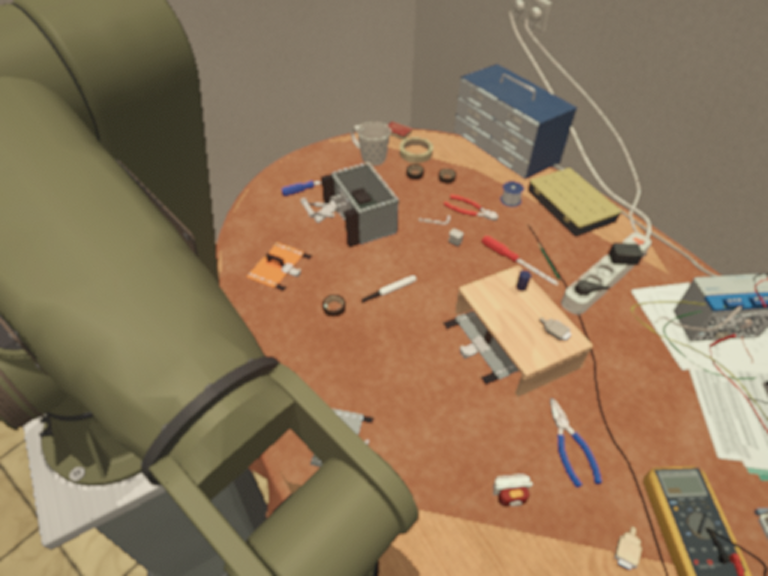

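View pics/side0.png

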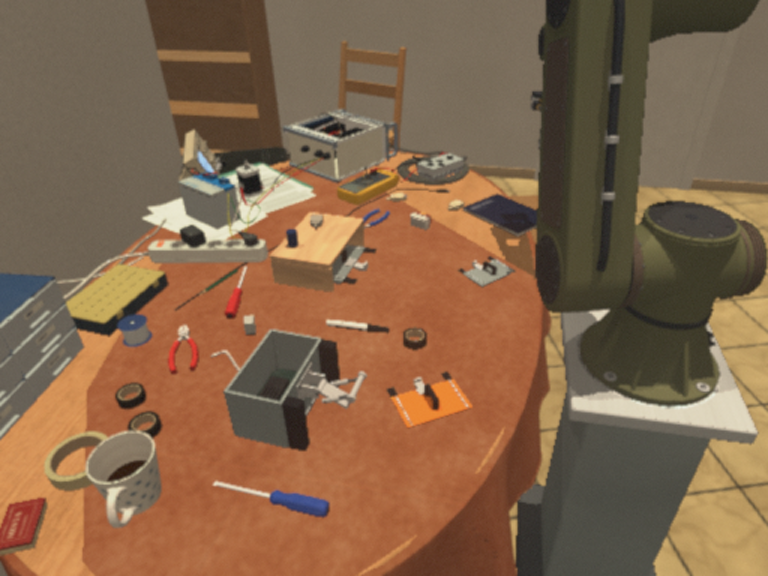

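The scene picture shows the case at about (365,200), the riser at (525,325) and the target lid's keeper at (470,350). The orange lid at (275,265) and the small grey one at (345,420) are decoys. The side picture agrees: case (285,385), riser (320,250), keeper (355,265).

```bash
python3 - <<'E'
from h import *
a=imaging.camera('scene');b=imaging.camera('side')
def cr(c,x,y,w,h): return cv2.resize(c['img'][y:y+h,x:x+w,::-1],(400,300),interpolation=cv2.INTER_CUBIC)
im=np.vstack([np.hstack([cr(a,190,100,80,60),cr(b,140,215,120,90)]),np.hstack([cr(a,290,170,120,90),cr(b,175,135,80,60)])])
cv2.imwrite('pics/comp.png',im)
print(tri([a,b],[(470/1.5,350/1.5),(357/1.5,266/1.5)]))
E
```

```text
[ 626.87458648 -214.01711052   11.95258537]
```

View pics/comp.png

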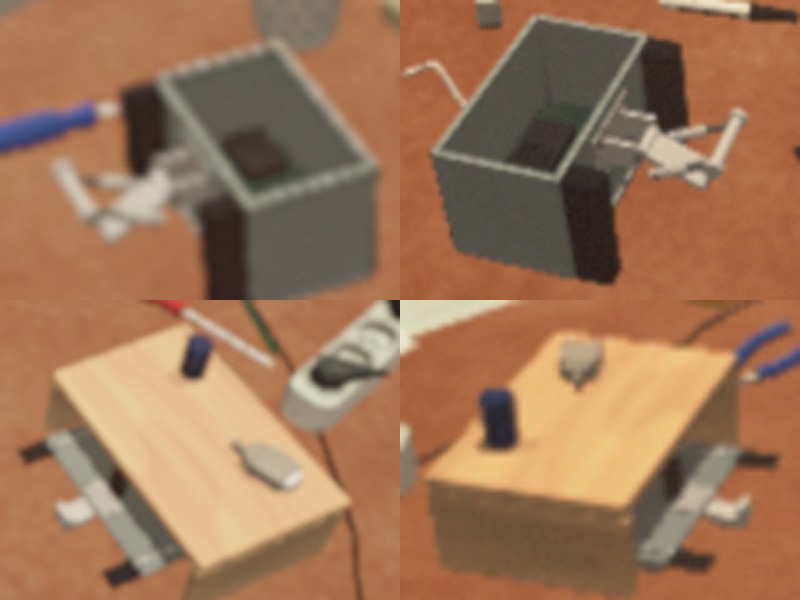

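The composite shows the case rim corners, riser top corners, latch lever and bail clearly. I'll fit the poses from those corners.

```bash
python3 - <<'E'
from h import *
from scipy.optimize import least_squares
a=imaging.camera('scene');b=imaging.camera('side')
def fit(L,W,H,sa,sb,x0):
    P=np.array([[-L/2,W/2,H],[-L/2,-W/2,H],[L/2,-W/2,H],[L/2,W/2,H]])
    def f(p):
        c,s=np.cos(p[2]),np.sin(p[2]); Q=P@np.array([[c,-s,0],[s,c,0],[0,0,1]]).T+[p[0],p[1],0]
        return np.r_[(proj(a,Q)-sa).ravel(),(proj(b,Q)-sb).ravel()]
    r=least_squares(f,x0,loss='soft_l1');print(np.round(r.x,3),np.round(r.fun,1))
fit(100,164,104,np.array([[160,78],[247,205],[378,162],[275,42]])/5+[190,100],np.array([[157,177],[245,38],[135,17],[32,153]])/(10/3)+[140,215],[600,200,0.2])
fit(150,230,78,np.array([[55,75],[200,272],[348,202],[185,25]])/(10/3)+[290,170],np.array([[230,208],[338,52],[155,33],[28,178]])/5+[175,135],[700,-200,-.2])
E
```

```text
[ 6.48702e+02  2.45652e+02 -7.90000e-02] [-2.  -0.7 -0.4  0.1 -0.2  0.4 -0.1 -0.5  0.3  0.4  0.5 -1.9 -0.9 -1.6
 -1.1 -0.5]
[ 7.22812e+02 -2.34262e+02 -8.90000e-02] [-2.3 -0.1  0.3 -0.3  0.3  0.2 -0.5 -0.6 -0.2 -1.   0.2 -0.3  0.6 -0.9
 -0.6 -1. ]
```

```bash
cat >> h.py <<'E'
def shift(target,yaw=None):
    s=monitor.read_state(); r=R.from_euler('xyz',s['eef_rot']); d=r.inv().apply(np.array(target)-s['eef_pos'])
    out=np.round(d,1).tolist()
    if yaw is not None: 
        t=-(yaw-s['eef_rot'][2]); out.append(round(np.degrees((t+np.pi)%(2*np.pi)-np.pi),1))
    return out
E
python3 - <<'E'
from h import *
a=imaging.camera('scene');b=imaging.camera('side')
for n,u,v in(('tape',(333,305),(414,338)),('pen',(390,289),(357,326)),('smalllid',(345,425),(487,271)),('headlamp',(513,490),(420,220)),('orange',(275,265),(430,400)),('driver',(300,188),(270,497)),('pliers',(575,455),(376,217))):
    print(n,onz(a,np.array(u)/1.5,8).round(),onz(b,np.array(v)/1.5,8).round())
print(shift([615,-214,170],-0.089), monitor.read_state()['joints'])
E
```

```text
tape [449.  30.   8.] [448.  27.   8.]
pen [577.   7.   8.] [572.   9.   8.]
smalllid [ 339. -227.    8.] [ 317. -253.    8.]
headlamp [ 518. -469.    8.] [ 515. -488.    8.]
orange [392. 203.   8.] [393. 191.   8.]
driver [562. 433.   8.] [599. 429.   8.]
pliers [ 648. -478.    8.] [ 641. -485.    8.]
[502.0, -135.2, 54.4, np.float64(25.5)] [-1.28162276e+00  2.99879969e-01  1.52096779e+00 -2.46005490e-05
  1.32067933e+00 -6.66177896e-02]
```

Emit:
arm_command([
  [1, 55, -15, 6, 5],
  [1, 110, -30, 12, 10],
  [1, 165, -45, 18, 15],
  [1, 220, -60, 24, 20],
  [1, 275, -74, 30, 25.5],
  [1, 330, -89, 36, 25.5],
  [1, 385, -104, 42, 25.5],
  [1, 440, -119, 48, 25.5],
  [1, 502, -135, 54, 25.5],
  [1, 502, -135, 54, 25.5],
  [1, 502, -135, 54, 25.5],
  [1, 502, -135, 54, 25.5],
])

```text
clock: 2.7
eef_pos: [614.4, -215.2, 170.9]
eef_rot: [3.141, -0.0, -0.091]
wrist_force: [0.0, -0.3, 0.1]
finger_gap: 94.0
finger_force: 0.0
```

```bash
python3 - <<'E'
from h import *
w=imaging.camera('wrist');a=imaging.camera('scene');b=imaging.camera('side')
save(w,'w1.png',s=1.5)
s=monitor.read_state();print(s['eef_pos'],s['eef_rot'],s['clock'],s['joints'])
print('wcam',-w['view'][:3,:3].T@w['view'][:3,3])
for n,c in(('w',w),('a',a),('b',b)):
    for t in ['lid_handle','lid_keeper','riser']:
        print(n,t,[(np.round(d['rect']).astype(int).tolist(),round(d['p'],2)) for d in find_in(c,t)][:4])
E
```

```text
[ 614.61580672 -214.99818246  170.93040195] [ 3.14139924e+00 -5.36902008e-04 -9.05557269e-02] 2.85 [-3.92734269e-01  5.68975211e-01  1.26522306e+00 -2.57621040e-05
  1.30682425e+00  1.26862455e+00]
wcam [ 688.62777316 -222.18151048  331.20119058]
w lid_handle [([252, 177, 157, 38], 0.88), ([286, 364, 23, 17], 0.76)]
w lid_keeper [([251, 179, 156, 41], 0.79), ([287, 366, 21, 11], 0.66)]
w riser [([261, 80, 311, 160], 0.68)]
a lid_handle [([321, 232, 52, 48], 0.91), ([186, 179, 40, 32], 0.66), ([227, 294, 46, 49], 0.59)]
a lid_keeper [([321, 231, 49, 47], 0.65), ([188, 178, 43, 30], 0.64), ([385, 294, 30, 57], 0.45)]
a riser [([349, 226, 94, 73], 0.93), ([385, 297, 30, 57], 0.48)]
b lid_handle [([286, 270, 56, 39], 0.84), ([238, 177, 31, 23], 0.76), ([321, 183, 38, 19], 0.76)]
b lid_keeper [([239, 177, 30, 29], 0.86), ([286, 267, 51, 40], 0.84), ([325, 182, 38, 21], 0.72)]
b riser [([211, 168, 65, 50], 0.98)]
```

View pics/w1.png

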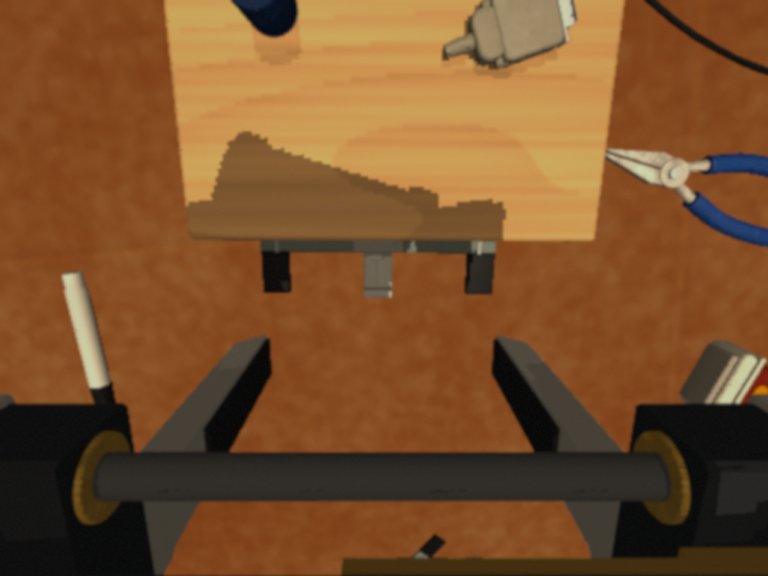

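The wrist picture shows the keeper at x 365–392, y 252–296, with the plate edge at row about 252 and the ears on either side at (277,272) and (480,272).

```bash
python3 - <<'E'
from h import *
w=imaging.camera('wrist')
o=lambda u,v,z:onz(w,np.array([u,v])/1.5,z).round(1)
print('kouter',o(377,296,25),'edge',o(377,253,20),'plate corners',o(262,252,20),o(495,252,20),'riser front',o(190,240,78),o(596,241,78))
print('ears',o(277,292,20),o(480,293,20))
E
```

```text
kouter [ 606.2 -210.7   25. ] edge [ 635.6 -213.4   20. ] plate corners [ 643.4 -134.    20. ] [ 629. -295.   20.] riser front [ 662.3 -111.1   78. ] [ 641.5 -337.7   78. ]
ears [ 614.1 -140.1   20. ] [ 600.5 -283.6   20. ]
```

Emit:
arm_command([
  [0.5, 1, -3.3, 50, 0],
  [0.5, 1, -3.3, 105, 0],
  [0.5, 1, -3.3, 138, 0],
  [0.5, 1, -3.3, 148, 0],
  [0.5, 1, -3.3, 148, 0],
  [0, 1, -3.3, 148, 0],
  [0, 1, -3.3, 148, 0],
  [0, 1, -3.3, 148, 0],
  [0, 1, -3.3, 148, 0],
], force=30)

```text
clock: 4.47
eef_pos: [616.7, -211.3, 23.2]
eef_rot: [3.141, -0.001, -0.09]
wrist_force: [-1.4, -0.6, 3.9]
finger_gap: 19.8
finger_force: 29.9
```

Gripped at 19.8 mm. Pulling it out now.

Emit:
arm_command([
  [0, -10, 0, 0, 0],
  [0, -30, 0, 0, 0],
  [0, -55, 0, 0, 0],
  [0, -80, 0, 0, 0],
  [0, -105, 0, 0, 0],
  [0, -125, 0, 0, 0],
  [0, -135, 0, 0, 0],
  [0, -135, 0, 0, 0],
  [0.5, -135, 0, 0, 0],
  [0.5, -135, 0, 0, 0],
  [0.5, -135, 0, 0, 0],
  [0.7, -135, 0, -50, 0],
  [1, -112, 0, -100, 0],
  [1, -72, 0, -140, 0],
  [1, -72, 0, -140, 0],
  [1, -72, 0, -140, 0],
])

```text
clock: 6.48
eef_pos: [544.0, -204.2, 161.2]
eef_rot: [-3.141, 0.002, -0.089]
wrist_force: [0.4, -0.2, -1.3]
finger_gap: 92.4
finger_force: 0.0
```

```bash
python3 - <<'E'
from h import *
w=imaging.camera('wrist')
save(w,'w2.png',s=1.5)
s=monitor.read_state();print(s['eef_pos'],s['eef_rot'],s['clock'])
E
```

```text
[ 543.68827159 -204.20005563  160.98876366] [-3.14075173e+00  2.54728799e-03 -8.92927885e-02] 6.525
```

View pics/w2.png

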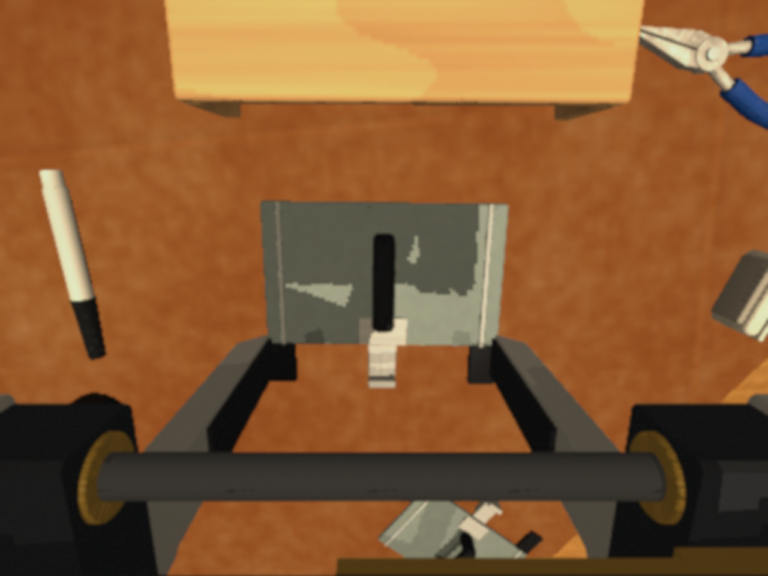

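The lid is clear of the riser. Its handle runs from (384,235) to (383,330), the keeper is at (382,365), and it stays aligned.

```bash
python3 - <<'E'
from h import *
w=imaging.camera('wrist')
o=lambda u,v,z:onz(w,np.array([u,v])/1.5,z).round(1)
print('handle',o(384.5,236,52),o(383,329,52),'edge',o(272,345,20),o(498,346,20),'back',o(262,201,20),o(508,205,20),'k',o(382,386,25))
h=(o(384.5,236,52)+o(383,329,52))/2; print(h,shift([h[0],h[1],46]))
E
```

```text
handle [ 580.9 -209.8   52. ] [ 522.6 -203.7   52. ] edge [ 506.2 -123.1   20. ] [ 491.2 -283.2   20. ] back [ 606.4 -131.9   20. ] [ 589.5 -291.8   20. ] k [ 469.9 -198.4   25. ]
[ 551.75 -206.75   52.  ] [8.6, 1.8, 115.0]
```

Emit:
arm_command([
  [1, 0, -20, -50, 0],
  [1, -2, -60, -95, 0],
  [1, -5, -115, -130, 0],
  [1, -7, -170, -130, 0],
  [1, -10, -230, -130, 0],
  [1, -12, -290, -130, 0],
  [1, -15, -350, -130, 0],
  [1, -18, -410, -130, 0],
  [1, -19, -449, -130, 0],
  [1, -19, -449, -130, 0],
  [1, -19, -449, -130, 0],
  [1, -19, -449, -130, 0],
])

```text
clock: 8.07
eef_pos: [565.9, 243.1, 292.4]
eef_rot: [3.141, 0.0, -0.091]
wrist_force: [-0.0, 0.7, 0.2]
finger_gap: 94.3
finger_force: 0.0
```

```bash
python3 - <<'E'
from h import *
w=imaging.camera('wrist')
save(w,'w3.png',s=1.5)
s=monitor.read_state();print(s['eef_pos'],s['eef_rot'],s['clock'])
for t in ['case','lever','bail','hook_bar','lever_tip']:
    print(t,[(np.round(d['rect']).astype(int).tolist(),round(d['p'],2)) for d in find_in(w,t)][:3])
E
```

```text
[565.93953968 243.24940092 292.53795989] [ 3.14153673e+00 -5.63396949e-05 -9.07178637e-02] 8.125
case [([244, 143, 150, 173], 0.75)]
lever [([246, 197, 46, 60], 0.85)]
bail [([397, 231, 38, 36], 0.52), ([503, 171, 12, 68], 0.27)]
hook_bar [([245, 220, 47, 22], 0.85)]
lever_tip [([243, 198, 50, 63], 0.72)]
```

View pics/w3.png

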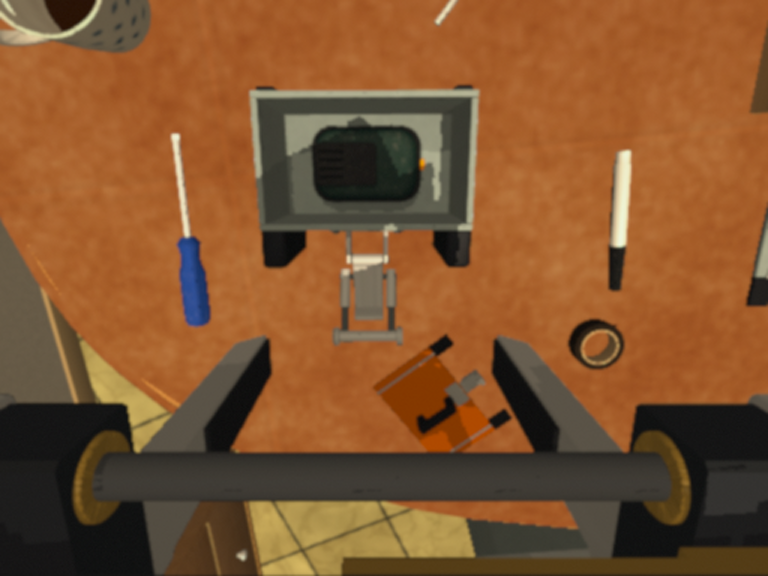

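The wrist picture shows the rim's outer corners at (250,91), (479,91), (473,230) and (260,230). The bail crossbar runs from (334,337) to (402,336), and the lever lies around (368,290).

```bash
python3 - <<'E'
from h import *
from scipy.optimize import least_squares
w=imaging.camera('wrist');a=imaging.camera('scene');b=imaging.camera('side')
o=lambda u,v,z:onz(w,np.array([u,v])/1.5,z).round(1)
uv=np.array([[260,230],[473,230],[479,91],[250,91]])/1.5
L,W,H=100,164,104
P=np.array([[-L/2,W/2,H],[-L/2,-W/2,H],[L/2,-W/2,H],[L/2,W/2,H]])
def f(p):
    c,s=np.cos(p[2]),np.sin(p[2]); Q=P@np.array([[c,-s,0],[s,c,0],[0,0,1]]).T+[p[0],p[1],0]
    return (proj(w,Q)-uv).ravel()
r=least_squares(f,[650,245,-.08]);print(r.x.round(3),r.fun.round(1))
for q in uv: print(onz(w,q,104).round(1))
# front face line in world; post front tops
print('posts',o(265,265,104),o(468,264,104))
ws=np.array([368,336.5])/1.5
for n,c in(('a',a),('b',b)):
    for t in['hook_bar','lever_tip','lever']: print(n,t,[(np.round(d['rect'],1).tolist(),round(d['p'],2)) for d in find_in(c,t)][:2])
# bar from crops: scene crop (5x,190,100), side crop(10/3,140,215)
print('bar ends z-scan', [ (z,o(334,337,z),o(402,336,z)) for z in (90,100,110,120,130)])
for n,c in (('a',a),('b',b)):
  print([proj(c,[o(334,337,z),o(402,336,z)]).round(1).tolist() for z in (90,100,110,120)])
s=[(62,168),(95,210)]
save(a,'x.png')
E
```

```text
[ 6.47431e+02  2.48035e+02 -8.80000e-02] [-0.3  0.7 -0.1  0.5  0.7 -0.6 -0.3 -0.4]
[605.7 333.7 104. ]
[591.  170.6 104. ]
[689.4 162.7 104. ]
[704.1 325.1 104. ]
posts [578.2 334.1 104. ] [564.7 175.5 104. ]
a hook_bar [([204.1, 139.1, 12.8, 8.8], 0.53)]
a lever_tip [([215.3, 139.1, 22.6, 15.0], 0.74), ([223.7, 203.5, 16.5, 15.2], 0.72)]
a lever [([212.6, 139.4, 21.1, 21.4], 0.7)]
b hook_bar [([233.6, 259.6, 19.0, 16.2], 0.65)]
b lever_tip [([226.8, 261.0, 31.5, 22.3], 0.86)]
b lever [([227.4, 260.3, 29.9, 24.6], 0.61)]
bar ends z-scan [(90, array([508.6, 289.2,  90. ]), array([504.3, 231.4,  90. ])), (100, array([512.3, 287.8, 100. ]), array([508.1, 231.6, 100. ])), (110, array([515.9, 286.3, 110. ]), array([511.8, 231.7, 110. ])), (120, array([519.5, 284.9, 120. ]), array([515.6, 231.9, 120. ])), (130, array([523.1, 283.4, 130. ]), array([519.3, 232. , 130. ]))]
[[[201.1, 132.8], [207.3, 142.4]], [[202.0, 130.4], [208.0, 139.7]], [[202.8, 128.0], [208.7, 137.0]], [[203.6, 125.5], [209.4, 134.3]]]
[[[233.3, 265.3], [240.9, 248.9]], [[231.6, 261.6], [239.2, 245.7]], [[230.1, 257.9], [237.5, 242.6]], [[228.5, 254.1], [235.8, 239.4]]]
```

Emit:
arm_command([
  [0.6, 3, 60, 0, 0],
  [0.6, 7, 120, 0, 0],
  [0.6, 10, 180, 10, 0],
  [0.6, 14, 240, 20, 0],
  [0.6, 17, 300, 50, 0],
  [0.6, 21, 355, 80, 0],
  [0.6, 24, 405, 115, 0],
  [0.6, 26, 449.5, 150, 0],
  [0.6, 26, 449.5, 200, 0],
  [0.6, 26, 449.5, 235, 0],
  [0.6, 26, 449.5, 246.5, 0],
  [0.6, 26, 449.5, 246.5, 0],
  [0, 26, 449.5, 246.5, 0],
  [0, 26, 449.5, 246.5, 0],
  [0, 26, 449.5, 246.5, 0],
  [0, 26, 449.5, 246.5, 0],
], force=45)

```text
clock: 10.82
eef_pos: [551.7, -205.7, 46.2]
eef_rot: [3.141, -0.0, -0.089]
wrist_force: [-0.1, -0.3, 0.1]
finger_gap: 19.7
finger_force: 0.0
```

Emit:
arm_command([
  [0, 0, 0, 0, 0],
  [0, 0, 0, 0, 0],
  [0, 0, 0, -10, 0],
  [0, 0, 0, -40, 0],
  [0, 0, 0, -90, 0],
  [0, 0, 0, -140, 0],
  [0, 0, 0, -170, 0],
  [0, 0, 0, -170, 0],
  [0, 0, 0, -170, 0],
])

```text
clock: 11.95
eef_pos: [551.0, -205.4, 214.2]
eef_rot: [-3.141, 0.002, -0.089]
wrist_force: [-0.0, 0.6, -3.7]
finger_gap: 13.5
finger_force: 45.0
```

```bash
python3 - <<'E'
from h import *
w=imaging.camera('wrist')
s=monitor.read_state();print(s['eef_pos'],s['eef_rot'],s['clock'],s['finger_gap'])
save(w,'w4.png',s=1.5)
print(shift([647.4,248,216],-0.088))
E
```

```text
[ 550.99171495 -205.37791311  213.91632007] [-3.14060002e+00  2.99643484e-03 -8.92310333e-02] 12.0 13.355124541618894
[55.6, -460.2, -1.8, np.float64(-0.1)]
```

View pics/w4.png

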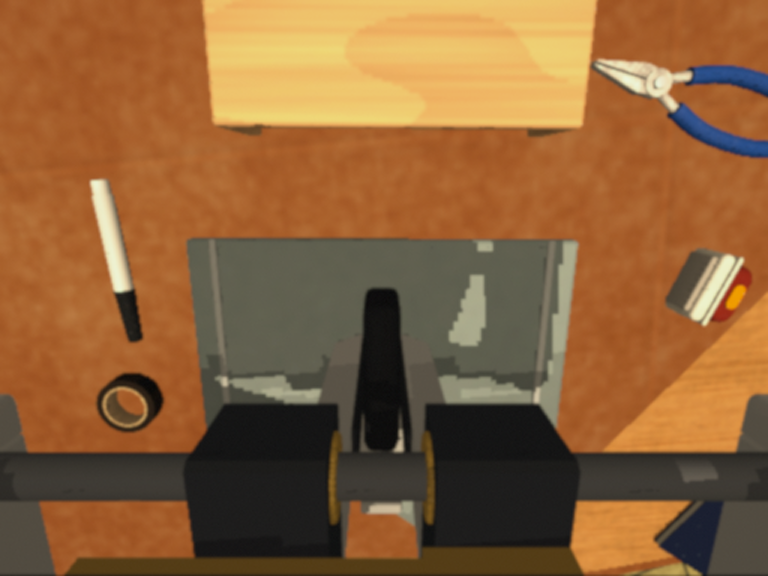

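The lid hangs level in the gripper, with its rear plate corners at (188,240) and (577,241).

```bash
python3 - <<'E'
from h import *
w=imaging.camera('wrist');s=monitor.read_state()
r=R.from_euler('xyz',s['eef_rot'])
for u in((188,240),(577,241),(366,288),(397,288)):
    z=s['eef_pos'][2]-26 if u[1]<280 else s['eef_pos'][2]+6
    p=onz(w,np.array(u)/1.5,z); print(p.round(1), r.inv().apply(p-s['eef_pos']).round(1))
E
```

```text
[ 605.4 -130.5  188. ] [ 47.5 -79.4  25.9]
[ 590.7 -290.3  188. ] [47.1 81.  25.8]
[ 586.6 -203.5  220. ] [35.2 -5.1 -6.1]
[ 585.6 -214.4  220. ] [35.2  5.8 -6.1]
```

Emit:
arm_command([
  [0, 3, -25, 0, 0],
  [0, 9, -75, 0, 0],
  [0, 16, -130, 0, 0],
  [0, 23, -190, 0, 0],
  [0, 30, -250, 0, 0],
  [0, 38, -310, 0, 0],
  [0, 45, -370, 0, 0],
  [0, 52, -420, 0, 0],
  [0, 56, -450, 0, 0],
  [0, 57, -460, 0, 0],
  [0, 57, -460, 0, 0],
  [0, 57, -460, 0, 0],
  [0, 57, -460, 0, 0],
])

```text
clock: 13.68
eef_pos: [649.5, 246.4, 216.2]
eef_rot: [3.142, -0.0, -0.09]
wrist_force: [-0.4, -0.7, -4.0]
finger_gap: 14.0
finger_force: 45.0
```

```bash
python3 - <<'E'
from h import *
s=monitor.read_state();print(s['eef_pos'],s['eef_rot'],s['clock'],s['finger_gap'],s['wrist_force'])
a=imaging.camera('scene');b=imaging.camera('side')
def cr(c,x,y,w,h): return cv2.resize(c['img'][y:y+h,x:x+w,::-1],(400,300),interpolation=cv2.INTER_CUBIC)
cv2.imwrite('pics/c2.png',np.hstack([cr(a,180,70,120,90),cr(b,140,180,133,100)]))
print(shift([648.9,248,216],-0.088))
# lid corner predictions vs picture to be checked
t=s['eef_pos'];r=R.from_euler('xyz',s['eef_rot'])
P=np.array([[50,82,26],[50,-82,26],[-50,-82,26],[-50,82,26]])
for c,o,k in((a,(180,70),400/120),(b,(140,180),400/133)): print(((proj(c,r.apply(P)+t)-o)*k).round(0).tolist())
E
```

```text
[649.51549981 246.42817666 216.15952488] [ 3.14156474e+00 -1.65491708e-04 -9.04148821e-02] 13.675 13.963048659720448 [-0.40279001 -0.67754534 -3.9833876 ]
[-0.7, -1.2, 0.2, np.float64(-0.1)]
[[287.0, 139.0], [216.0, 57.0], [129.0, 79.0], [194.0, 166.0]]
[[105.0, 37.0], [2.0, 157.0], [124.0, 182.0], [213.0, 55.0]]
```

View pics/c2.png

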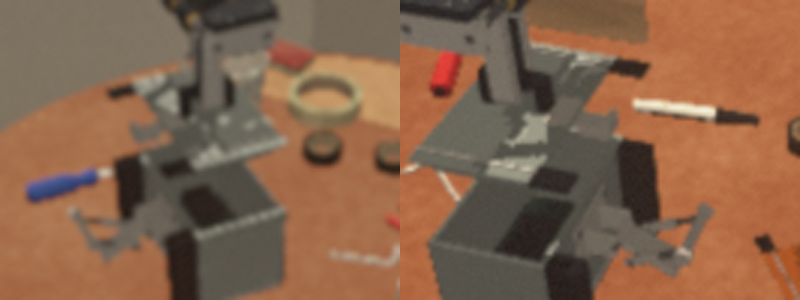

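Emit:
arm_command([
  [0, -0.3, -0.7, 20, 0],
  [0, -0.3, -0.7, 45, 0],
  [0, -0.3, -0.7, 60, 0],
  [0, -0.3, -0.7, 65, 0],
  [0, -0.3, -0.7, 68, 0],
  [0, -0.3, -0.7, 70, 0],
  [0, -0.3, -0.7, 72, 0],
  [0, -0.3, -0.7, 74, 0],
  [0, -0.3, -0.7, 74, 0],
])

```text
clock: 14.9
eef_pos: [649.1, 248.2, 141.9]
eef_rot: [3.142, 0.0, -0.089]
wrist_force: [-1.4, -0.2, -3.9]
finger_gap: 13.5
finger_force: 45.0
```

Emit:
arm_command([
  [0, 0, 0, 2, 0],
  [0, 0, 0, 4, 0],
  [0, 0, 0, 6, 0],
  [0, 0, 0, 7, 0],
  [0, 0, 0, 7, 0],
])

```text
clock: 15.52
eef_pos: [649.2, 248.2, 136.1]
eef_rot: [-3.141, -0.001, -0.089]
wrist_force: [-4.5, -2.0, 5.6]
finger_gap: 13.6
finger_force: 45.0
```

Emit:
arm_command([
  [0.4, 0, 0, 0, 0],
  [0.4, 0, 0, 0, 0],
  [0.5, 0, 0, 0, 0],
  [0.6, 0, 0, -30, 0],
  [0.8, 0, 0, -80, 0],
  [1, -40, 0, -100, 0],
  [1, -90, 0, -100, 0],
  [1, -119, 0, -100, 0],
  [1, -119, 0, -100, 0],
  [1, -119, 0, -100, 0],
])

```text
clock: 16.77
eef_pos: [531.3, 258.7, 235.1]
eef_rot: [-3.141, -0.0, -0.089]
wrist_force: [-1.1, 0.4, -0.3]
finger_gap: 93.8
finger_force: 0.0
```

```bash
python3 - <<'E'
from h import *
w=imaging.camera('wrist');b=imaging.camera('side')
s=monitor.read_state();print(s['eef_pos'],s['eef_rot'],s['clock'],s['finger_gap'])
im=np.hstack([cv2.resize(w['img'][:,:,::-1],(400,300)),cv2.resize(b['img'][210:310,140:273,::-1],(400,300),interpolation=cv2.INTER_CUBIC)])
im=np.vstack([im,cv2.resize(w['img'][100:250,150:350,::-1],(800,300))[:, :]])
cv2.imwrite('pics/c3.png',im)
print([(d['rect'],d['p']) for d in find_in(w,'hook_bar')],[(d['rect'],d['p']) for d in find_in(w,'lid_keeper')])
E
```

```text
[531.39916414 258.56672786 234.60540815] [ 3.14147354e+00  2.49072301e-04 -8.98325790e-02] 16.875 93.84085044092372
[([115.1, 129.8, 30.1, 152.1], 0.73), ([254.9, 202.9, 56.6, 28.5], 0.58)] [([253.7, 80.2, 192.8, 158.3], 0.94), ([302.2, 256.5, 90.8, 90.6], 0.85), ([255.0, 184.1, 59.8, 72.7], 0.34)]
```

View pics/c3.png

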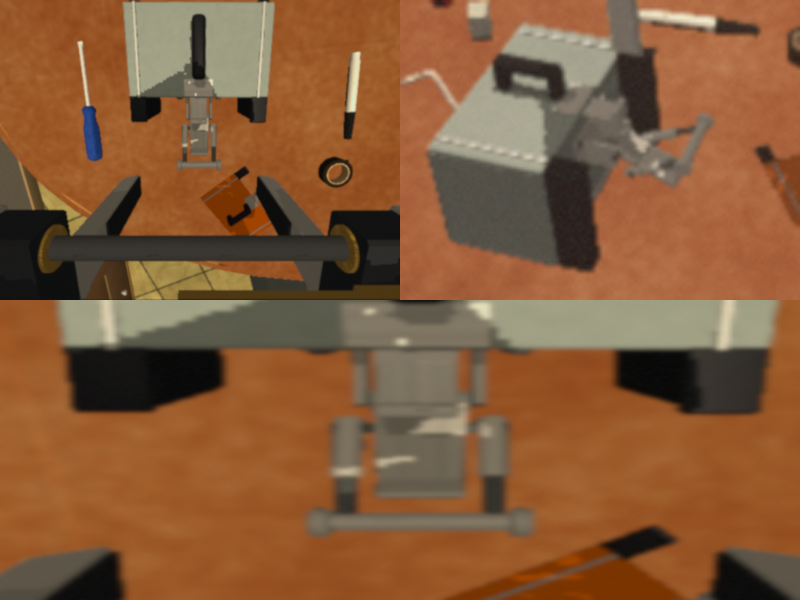

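The lid sits home with its keeper over the latch. In wrist pixels the bail crossbar runs from (227,210.5) to (283.3,210.5).

```bash
python3 - <<'E'
from h import *
w=imaging.camera('wrist');b=imaging.camera('side');a=imaging.camera('scene')
for z in(80,85,90,95,100):
    p,q=onz(w,(227,210.5),z),onz(w,(283.3,210.5),z); print(z,((p+q)/2).round(1),np.linalg.norm(p-q).round(1),'side',((proj(b,[p,q])-[140,210])*[400/133,3]).round().tolist(),'scene',proj(a,[p,q]).round(1).tolist())
print('keeper outer',onz(w,(255,152.5),115),'plate edge ends',onz(w,(150+60/4,100+47/2),124),onz(w,(150+775/4,124),124))
E
```

```text
80 [504.5 259.4  80. ] 61.6 side [[283.0, 176.0], [308.0, 124.0]] scene [[201.0, 135.0], [207.2, 145.4]]
85 [506.1 259.3  85. ] 60.6 side [[280.0, 171.0], [305.0, 119.0]] scene [[201.3, 133.9], [207.5, 144.0]]
90 [507.7 259.2  90. ] 59.7 side [[278.0, 165.0], [303.0, 115.0]] scene [[201.6, 132.7], [207.7, 142.7]]
95 [509.3 259.1  95. ] 58.7 side [[276.0, 160.0], [301.0, 111.0]] scene [[202.0, 131.5], [208.0, 141.3]]
100 [510.9 259.  100. ] 57.7 side [[274.0, 155.0], [298.0, 106.0]] scene [[202.3, 130.3], [208.2, 139.9]]
keeper outer [571.77112257 253.73221316 115.        ] plate edge ends [605.03454092 329.65530905 124.        ] [590.6250518  174.28275154 124.        ]
```

Emit:
arm_command([
  [0.9, -25.5, 1.6, 40, 0],
  [0.85, -25.5, 1.6, 90, 0],
  [0.85, -25.5, 1.6, 130, 0],
  [0.85, -25.5, 1.6, 149.5, 0],
  [0.85, -25.5, 1.6, 149.5, 0],
  [0.5, -25.5, 1.6, 149.5, 0],
  [0.5, -25.5, 1.6, 149.5, 0],
  [0.5, -25.5, 1.6, 149.5, 0],
], force=20)

```text
clock: 18.12
eef_pos: [505.4, 260.0, 86.3]
eef_rot: [-3.14, -0.001, -0.089]
wrist_force: [-0.4, 3.0, 0.9]
finger_gap: 59.5
finger_force: 20.0
```

```bash
python3 - <<'E'
from h import *
b=imaging.camera('side');s=monitor.read_state();print(s['eef_pos'],s['finger_gap'],s['finger_force'],s['wrist_force'])
w=imaging.camera('wrist')
im=np.hstack([cv2.resize(w['img'][100:300,150:350,::-1],(400,400)),cv2.resize(b['img'][210:310,170:270,::-1],(400,400),interpolation=cv2.INTER_CUBIC)])
cv2.imwrite('pics/c4.png',im)
E
```

```text
[505.37532131 259.92160451  86.19121495] 59.66057382618166 20.000717639923096 [-1.41567334  3.6825312   1.64608793]
```

View pics/c4.png

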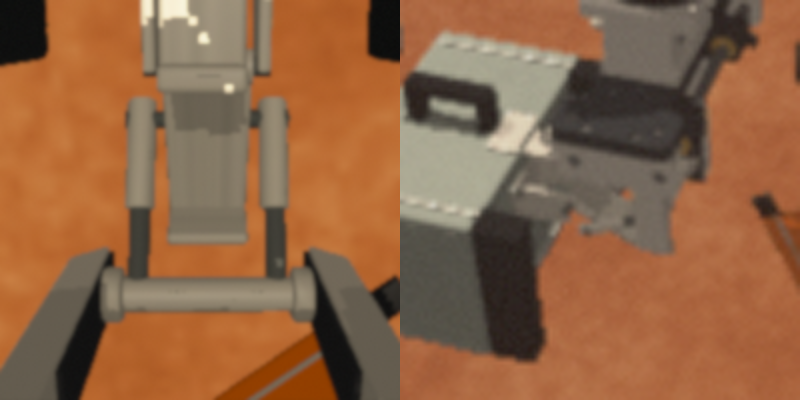

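Emit:
arm_command([
  [0.5, 4, 0, -11, 0],
  [0.5, 8, 0, -21, 0],
  [0.5, 15, 0, -29, 0],
  [0.5, 25, 0, -38, 0],
  [0.5, 38, 0, -45, 0],
  [0.5, 55, 0, -46, 0],
  [0.5, 68, 0, -45, 0],
  [0.5, 78, 0, -45, 0],
  [0.5, 78, 0, -45, 0],
  [0.5, 78, 0, -45, 0],
])

```text
clock: 19.48
eef_pos: [582.7, 252.9, 130.3]
eef_rot: [-3.141, 0.001, -0.089]
wrist_force: [-0.6, 6.3, -2.2]
finger_gap: 59.3
finger_force: 20.0
```

```bash
python3 - <<'E'
from h import *
s=monitor.read_state();print(s['eef_pos'],s['finger_gap'],s['finger_force'],s['wrist_force'])
w=imaging.camera('wrist');a=imaging.camera('scene')
im=np.hstack([cv2.resize(w['img'][100:300,150:350,::-1],(400,400)),cv2.resize(a['img'][90:170,180:260,::-1],(400,400),interpolation=cv2.INTER_CUBIC)])
cv2.imwrite('pics/c5.png',im)
print(proj(w,s['eef_pos']))
E
```

```text
[582.73731768 252.92492851 130.31533127] 59.270040623807276 19.999690353870392 [-0.62517894  6.29440568 -2.23734744]
[[253.59872609 248.57635866]]
```

View pics/c5.png

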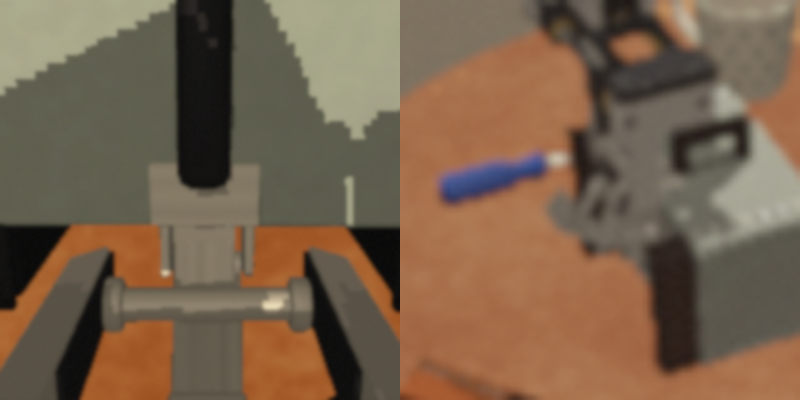

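The bar is held over the keeper, at crop row about 303 (wrist row 251.5), and the plate edge is at crop row 225. I'll check the x gap between them.

```bash
python3 - <<'E'
from h import *
w=imaging.camera('wrist')
e=onz(w,(254.5,212.5),124);print('edge',e)
for z in(122,126,130): print(z,onz(w,(254,251.5),z).round(1), e[0]-onz(w,(254,251.5),z)[0])
p=monitor.read_state()['eef_pos']
for z in(122,126,130):
  a,b=onz(w,(150+103/2,251.5),z),onz(w,(150+313/2,251.5),z);print(np.linalg.norm(a-b))
E
```

```text
edge [602.37949862 250.65279009 124.        ]
122 [576.9 253.2 122. ] 25.49931428173818
126 [578.8 253.  126. ] 23.596162194852468
130 [580.7 252.9 130. ] 21.693010107966757
63.93622609795226
62.41930407990711
60.9023820618619
```

Emit:
arm_command([
  [0.5, 3, 0, 0, 0],
  [0.5, 3, 0, 6, 0],
  [0.5, 3, 0, 11, 0],
  [0.5, 3, 0, 14, 0],
  [0.5, 3, 0, 16, 0],
  [0.5, 3, 0, 17, 0],
  [0.5, 3, 0, 17, 0],
])

```text
clock: 20.5
eef_pos: [585.9, 252.8, 114.0]
eef_rot: [-3.141, -0.0, -0.089]
wrist_force: [-0.7, 5.8, 1.0]
finger_gap: 60.1
finger_force: 20.0
```

Emit:
arm_command([
  [0.5, 0, 0, 1, 0],
  [0.5, 0, 0, 2, 0],
  [0.5, 0, 0, 3, 0],
  [0.5, 0, 0, 3, 0],
])

```text
clock: 21.0
eef_pos: [586.3, 252.9, 113.3]
eef_rot: [-3.14, -0.002, -0.089]
wrist_force: [-8.0, 1.6, 19.4]
finger_gap: 59.4
finger_force: 20.0
```

Emit:
arm_command([
  [0.5, 0, 0, -2, 0],
  [0.5, -3, 0, -2, 0],
  [0.5, -6, 0, -2, 0],
  [0.5, -9, 0, -2, 0],
  [0.5, -9, 0, -2, 0],
])

```text
clock: 21.62
eef_pos: [578.2, 253.5, 114.1]
eef_rot: [-3.14, -0.004, -0.089]
wrist_force: [5.0, 4.6, 4.3]
finger_gap: 59.6
finger_force: 20.0
```

Emit:
arm_command([
  [0.5, -1.5, 0, 0, 0],
  [0.5, -3, 0, 0, 0],
  [0.5, -3, 0, 0, 0],
])

```text
clock: 22.0
eef_pos: [577.3, 253.5, 114.2]
eef_rot: [-3.138, -0.009, -0.09]
wrist_force: [21.2, 5.3, -3.7]
finger_gap: 59.8
finger_force: 20.0
```

Emit:
arm_command([
  [0.5, 4, 0, 0, 0],
  [0.5, 4, 0, 0, 0],
  [0.8, 4, 0, 0, 0],
  [0.8, 4, 0, 0, 0],
  [0.8, 4, 0, 0, 0],
  [0.8, 4, 0, -30, 0],
  [0.5, 0, 0, -70, 0],
  [0, -25, 0, -75, 0],
  [0, -44, 0, -70, 0],
  [0, -44, 0, -50, 0],
  [0, -44, 0, -50, 0],
  [0, -44, 0, -50, 0],
])

```text
clock: 23.5
eef_pos: [530.3, 257.2, 163.1]
eef_rot: [-3.141, -0.0, -0.089]
wrist_force: [0.5, -0.1, 0.2]
finger_gap: 18.5
finger_force: 0.0
```

```bash
python3 - <<'E'
from h import *
s=monitor.read_state();print(s['eef_pos'],s['finger_gap'],s['finger_force'],s['wrist_force'],s['clock'])
w=imaging.camera('wrist');a=imaging.camera('scene');b=imaging.camera('side')
f=lambda c,x,y,n:cv2.resize(c['img'][y:y+n,x:x+n,::-1],(400,400),interpolation=cv2.INTER_CUBIC)
cv2.imwrite('pics/c6.png',np.hstack([f(w,150,100,200),f(b,170,210,100)]))
print(shift([532.9,258.2,100],-.089))
E
```

```text
[530.34709042 257.19528115 163.05652358] 18.465128324899393 0.0 [ 0.52906678 -0.05378455  0.19633987] 23.5
[2.4, -1.2, 63.1, np.float64(-0.0)]
```

View pics/c6.png

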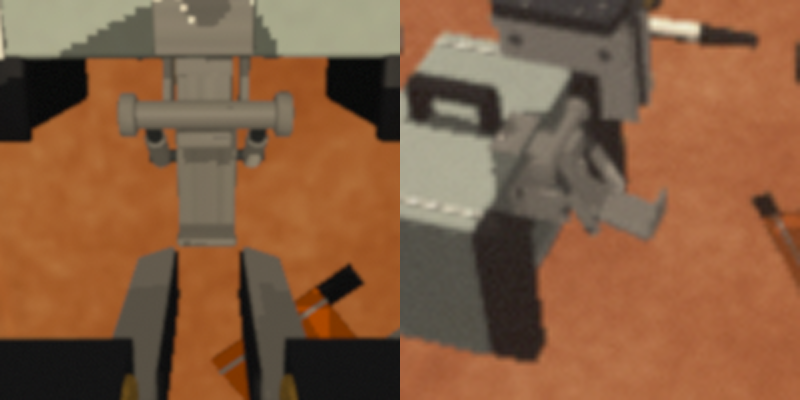

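The bar now lies across the keeper at crop row 112. The lever points outward and its tab is at crop row about 240. I'll check where the tab is in numbers.

```bash
python3 - <<'E'
from h import *
w=imaging.camera('wrist')
for n,u,z in(('tab top',(150+207/2,221.5),78),('tab top inner',(150+207/2,213),80),('keeper bar',(150+206/2,156),112),('bailaxis',(150+206/2,176),66)): print(n,onz(w,u,z).round(1))
E
```

```text
tab top [516.3 258.7  78. ]
tab top inner [524.6 258.   80. ]
keeper bar [576.9 253.6 112. ]
bailaxis [553.6 255.8  66. ]
```

Emit:
arm_command([
  [0, 1.8, -0.8, 30, 0],
  [0, 1.8, -0.8, 60, 0],
  [0, 1.8, -0.8, 73, 0],
  [0, 1.8, -0.8, 77, 0],
  [0, 2.4, -0.8, 81, 0],
  [0, 4, -0.8, 86, 0],
  [0, 6.6, -0.8, 91, 0],
  [0, 6.6, -0.8, 91, 0],
])

```text
clock: 24.7
eef_pos: [537.1, 257.6, 71.8]
eef_rot: [-3.141, -0.001, -0.089]
wrist_force: [-1.5, 0.1, 4.2]
finger_gap: 0.6
finger_force: 1.6
```

Emit:
arm_command([
  [0, 1.6, 0, 2, 0],
  [0, 3.2, 0, 4, 0],
  [0, 5.2, 0, 6, 0],
  [0, 7.2, 0, 7.5, 0],
  [0, 9.5, 0, 9, 0],
  [0, 11.7, 0, 10.2, 0],
  [0, 11.7, 0, 10.2, 0],
])

```text
clock: 25.58
eef_pos: [548.4, 256.5, 61.4]
eef_rot: [-3.141, -0.0, -0.089]
wrist_force: [-1.3, 1.9, 1.9]
finger_gap: 0.1
finger_force: 1.2
```

Emit:
arm_command([
  [0, 2.5, 0, 1, 0],
  [0, 4.8, 0, 2, 0],
  [0, 7.3, 0, 2.5, 0],
  [0, 7.3, 0, 2.5, 0],
])

```text
clock: 26.08
eef_pos: [555.7, 255.6, 58.5]
eef_rot: [3.141, -0.0, -0.089]
wrist_force: [-0.1, 0.3, -0.3]
finger_gap: 0.5
finger_force: 0.0
```

```bash
python3 - <<'E'
from h import *
s=monitor.read_state();print(s['eef_pos'],s['wrist_force'])
b=imaging.camera('side');a=imaging.camera('scene')
for n,c in(('a',a),('b',b)):
  for t in['lever','lever_tip','hook_bar','bail']: print(n,t,[(np.round(d['rect'],1).tolist(),round(d['p'],2)) for d in find_in(c,t)][:2])
# predicted pixels
Rz=R.from_euler('z',-.088).as_matrix();O=np.array([647.4,248,0])
for th in(np.radians([78,40,10,-22])):
    L=np.array([-79-50*np.sin(th),0,70-50*np.cos(th)]);print(np.degrees(th).round(),proj(a,Rz@L+O).round(1),proj(b,Rz@L+O).round(1))
print('bar',proj(a,Rz@[-67,0,112]+O),proj(b,Rz@[-67,0,112]+O))
E
```

```text
[555.74499736 255.60996076  58.46900172] [-0.11423806  0.27851778 -0.27877481]
a lever [([245.5, 124.2, 34.2, 35.7], 0.66), ([223.1, 144.6, 7.9, 15.5], 0.6)]
a lever_tip []
a hook_bar []
a bail [([349.5, 222.2, 94.0, 82.3], 0.75)]
b lever [([217.9, 269.9, 21.2, 12.1], 0.62), ([189.5, 276.4, 76.8, 54.7], 0.54)]
b lever_tip []
b hook_bar [([189.9, 280.6, 78.1, 38.5], 0.75)]
b bail []
78.0 [[208.7 143.2]] [[232.6 264.8]]
40.0 [[213.8 147.9]] [[226.9 271.4]]
10.0 [[220.  148.4]] [[218.6 272.6]]
-22.0 [[226.9 145.6]] [[208.6 269.7]]
bar [[223.79031662 126.58453937]] [[207.84825817 244.55621496]]
```

Emit:
arm_command([
  [0, -15, 0, 0, 0],
  [0, -50, 0, 0, 0],
  [0, -70, 0, -40, 0],
  [0, -70, 0, -90, 0],
  [0, -70, 0, -110, 0],
  [0, -70, 0, -110, 0],
  [0, -70, 0, -110, 0],
])

```text
clock: 27.45
eef_pos: [485.4, 261.8, 167.4]
eef_rot: [3.141, 0.002, -0.089]
wrist_force: [-0.6, -0.1, -0.9]
finger_gap: -0.0
finger_force: 0.0
```

```bash
python3 - <<'E'
from h import *
s=monitor.read_state();print(s['eef_pos'],s['wrist_force'],s['clock'])
w=imaging.camera('wrist');b=imaging.camera('side');a=imaging.camera('scene')
for n,c in(('w',w),('a',a),('b',b)):
  for t in['lever','hook_bar']:
    for d in trace(c,t)[:2]:
      print(n,t,np.round(d['rect'],1).tolist(),round(d['p'],2))
Rz=R.from_euler('z',-.088).as_matrix();O=np.array([647.4,248,0])
for n,L in(('bar',[-67,0,112]),('barL',[-67,30,112]),('barR',[-67,-30,112]),('tip',[-79+20,0,20]),('tabopen',[-79-55,0,80])):print(n,[proj(c,Rz@L+O)[0].round(0).tolist() for c in(w,a,b)])
hsv=cv2.cvtColor(w['img'],cv2.COLOR_RGB2HSV)
r0,c0=proj(w,Rz@[-67,0,112]+O)[0][::-1].astype(int)
print('table-hue along column (H,S,V):',[(r,hsv[r,c0].tolist()) for r in range(r0-20,min(r0+70,383),6)])
print('along bar row S:',hsv[r0,c0-45:c0+46:4,1].tolist())
E
```

```text
[485.42554002 261.76057682 167.44888273] [-0.55058768 -0.1343954  -0.87703469] 27.45
w lever [256.1, 103.1, 94.1, 55.6] 0.77
w lever [252.2, 91.9, 91.7, 21.4] 0.59
w hook_bar [252.1, 90.4, 90.8, 20.8] 0.73
w hook_bar [253.4, 95.1, 94.4, 32.4] 0.17
a lever [222.2, 136.8, 14.5, 36.1] 0.53
b lever [214.0, 254.6, 21.2, 41.1] 0.9
b lever [257.2, 219.7, 6.0, 7.4] 0.43
b hook_bar [208.7, 248.3, 14.8, 22.7] 0.43
bar [[253.0, 82.0], [224.0, 127.0], [208.0, 245.0]]
barL [[208.0, 82.0], [220.0, 122.0], [203.0, 253.0]]
barR [[297.0, 82.0], [227.0, 131.0], [213.0, 237.0]]
tip [[253.0, 83.0], [227.0, 146.0], [208.0, 271.0]]
tabopen [[253.0, 172.0], [206.0, 139.0], [234.0, 259.0]]
table-hue along column (H,S,V): [(62, [24, 39, 240]), (68, [24, 35, 240]), (74, [23, 43, 240]), (80, [20, 55, 152]), (86, [19, 59, 134]), (92, [19, 58, 131]), (98, [19, 62, 115]), (104, [18, 57, 138]), (110, [20, 55, 83]), (116, [18, 54, 109]), (122, [20, 51, 109]), (128, [14, 103, 109]), (134, [12, 195, 165]), (140, [12, 193, 169]), (146, [12, 192, 167])]
along bar row S: [155, 60, 61, 161, 166, 165, 87, 59, 67, 54, 57, 53, 55, 53, 53, 122, 68, 75, 166, 166, 162, 62, 62]
```

```bash
python3 - <<'E'
from h import *
w=imaging.camera('wrist');b=imaging.camera('side');a=imaging.camera('scene')
Rz=R.from_euler('z',-.088).as_matrix();O=np.array([647.4,248,0])
for d in(-22,-10,0,12,25):
    t=np.radians(d);s,c=np.sin(t),np.cos(t)
    f=lambda r,n:Rz@[-79-(r*s+n*c),0,70-r*c+n*s]+O
    print(d,'tabend',[proj(k,f(54,22))[0].round(0).tolist() for k in(w,a,b)],'bailaxis',proj(w,f(18,0))[0].round())
print('keeper outer top/bottom',proj(w,[Rz@[-81,0,115]+O,Rz@[-81,0,97]+O]).round(), 'lidhandle ends',proj(w,[Rz@[-30,0,142]+O]).round())
for n,k in(('lever b',b),('lever a',a)):
    d=trace(k,'lever')[0]; m=np.argwhere(d['region']); print(n,m.min(0),m.max(0),'lowest',m[m[:,0]==m[:,0].max()].mean(0))
c0=253
hsv=cv2.cvtColor(w['img'],cv2.COLOR_RGB2HSV)
print([hsv[r,205:301:3,2].tolist() for r in(118,124,128)])
print('row->x at z11:',onz(w,(253,128),11).round(1), [ (r,int(hsv[r,236,1]),int(hsv[r,270,1])) for r in range(92,134,4)])
E
```

```text
-22 tabend [[253.0, 106.0], [222.0, 150.0], [216.0, 274.0]] bailaxis [253.  96.]
-10 tabend [[253.0, 118.0], [219.0, 150.0], [220.0, 275.0]] bailaxis [253. 101.]
0 tabend [[253.0, 128.0], [217.0, 150.0], [224.0, 275.0]] bailaxis [253. 105.]
12 tabend [[253.0, 140.0], [214.0, 150.0], [227.0, 274.0]] bailaxis [253. 109.]
25 tabend [[253.0, 151.0], [211.0, 149.0], [231.0, 273.0]] bailaxis [253. 114.]
keeper outer top/bottom [[253. 105.]
 [253. 105.]] lidhandle ends [[253.   6.]]
lever b [236 204] [277 224] lowest [277. 219.]
lever a [179 305] [262 393] lowest [262. 347.]
[[173, 173, 172, 172, 170, 169, 168, 169, 170, 169, 168, 168, 141, 107, 106, 106, 107, 107, 107, 107, 105, 156, 163, 164, 164, 163, 163, 165, 165, 164, 165, 166], [173, 175, 176, 175, 173, 172, 171, 171, 170, 171, 170, 168, 141, 109, 110, 109, 110, 110, 109, 110, 108, 160, 162, 160, 159, 162, 166, 169, 169, 168, 167, 167], [170, 171, 173, 175, 176, 174, 173, 171, 168, 170, 170, 169, 143, 112, 113, 111, 112, 112, 112, 113, 115, 164, 165, 165, 166, 167, 168, 168, 167, 167, 169, 170]]
row->x at z11: [547.  257.3  11. ] [(92, 58, 52), (96, 62, 59), (100, 57, 58), (104, 49, 54), (108, 166, 143), (112, 191, 194), (116, 191, 195), (120, 194, 197), (124, 190, 199), (128, 191, 195), (132, 187, 194)]
```

```bash
python3 - <<'E'
from h import *
w=imaging.camera('wrist')
hsv=cv2.cvtColor(w['img'],cv2.COLOR_RGB2HSV)
g=hsv[:,:,1]<120
for r in range(76,134,2):
    x=np.where(g[r,195:312])[0]+195
    seg=[] if len(x)==0 else [(int(q[0]),int(q[-1])) for q in np.split(x,np.where(np.diff(x)>2)[0]+1)]
    print(r,seg,int(hsv[r,253,2]))
Rz=R.from_euler('z',-.088).as_matrix();O=np.array([647.4,248,0])
for d in(-22,-10,0,12):
    t=np.radians(d);s,c=np.sin(t),np.cos(t)
    f=lambda r,y,n:Rz@[-79-(r*s+n*c),y,70-r*c+n*s]+O
    print(d,proj(w,[f(54,13,23.5),f(54,-13,23.5),f(18,25,0),f(18,-25,0)]).round().tolist())
print('post front foot',proj(w,[Rz@[-80,62,0]+O,Rz@[-80,62,104]+O,Rz@[-80,-62,104]+O]).round().tolist())
E
```

```text
76 [(195, 311)] 240
78 [(231, 267), (271, 276)] 228
80 [(211, 216), (231, 267), (271, 276), (290, 297)] 180
82 [(209, 217), (231, 267), (271, 276), (290, 298)] 143
84 [(209, 298)] 127
86 [(208, 299)] 131
88 [(208, 299)] 139
90 [(208, 299)] 147
92 [(209, 299)] 136
94 [(209, 298)] 124
96 [(209, 298)] 110
98 [(209, 298)] 99
100 [(210, 218), (224, 284), (289, 297)] 134
102 [(211, 218), (224, 284), (290, 296)] 144
104 [(225, 283)] 140
106 [(226, 281)] 127
108 [(228, 235), (239, 269), (273, 280)] 93
110 [(231, 232), (242, 266), (276, 276)] 80
112 [(242, 266)] 99
114 [(242, 266)] 110
116 [(242, 266)] 109
118 [(242, 266)] 108
120 [(242, 266)] 108
122 [(242, 266)] 108
124 [(242, 266)] 110
126 [(242, 266)] 111
128 [(242, 265)] 114
130 [] 163
132 [] 167
-22 [[241.0, 108.0], [266.0, 108.0], [225.0, 97.0], [282.0, 96.0]]
-10 [[241.0, 120.0], [266.0, 120.0], [225.0, 101.0], [282.0, 101.0]]
0 [[241.0, 130.0], [266.0, 130.0], [225.0, 105.0], [282.0, 105.0]]
12 [[241.0, 141.0], [266.0, 141.0], [225.0, 109.0], [282.0, 109.0]]
post front foot [[194.0, 107.0], [166.0, 104.0], [340.0, 104.0]]
```

Emit:
arm_command([
  [0, 0, 0, 0, 0],
  [0, 0, 0, 0, 0],
  [0, 0, 0, 0, 0],
  [0, 0, 0, 0, 0],
  [0, 0, 0, 0, 0],
  [0, 0, 0, 0, 0],
])

```text
clock: 28.95
eef_pos: [485.9, 262.0, 168.8]
eef_rot: [-3.142, -0.0, -0.089]
wrist_force: [-0.4, 0.2, -0.1]
finger_gap: 0.5
finger_force: 0.0
```

```bash
python3 - <<'E'
from h import *
w=imaging.camera('wrist')
print(-w['view'][:3,:3].T@w['view'][:3,3],monitor.read_state()['clock'])
hsv=cv2.cvtColor(w['img'],cv2.COLOR_RGB2HSV)
print([(r,int(hsv[r,253,1]),int(hsv[r,253,2])) for r in range(100,136,2)])
for r in(78,91,106,129):print(r,[onz(w,(253.5,r),z)[0].round(1) for z in(124,112,15)])
Rz=R.from_euler('z',-.088).as_matrix();O=np.array([647.4,248,0])
# posts: dark region top outer edge front
d=hsv[:,:,2]<60
for c in(150,160,345,350): print(c,np.where(d[60:180,c])[0][[0,-1]]+60 if d[60:180,c].any() else None)
print(proj(w,[Rz@[-80,y,z]+O for y in(62,82) for z in(0,104,124)]).round().tolist())
E
```

```text
[560.14879768 255.07191398 329.04197804] 29.0
[(100, 57, 134), (102, 55, 144), (104, 58, 140), (106, 56, 127), (108, 58, 93), (110, 54, 80), (112, 55, 98), (114, 53, 110), (116, 53, 110), (118, 50, 107), (120, 52, 108), (122, 50, 108), (124, 53, 110), (126, 53, 111), (128, 83, 113), (130, 183, 164), (132, 192, 167), (134, 194, 166)]
78 [np.float64(582.6), np.float64(584.0), np.float64(594.6)]
91 [np.float64(574.8), np.float64(575.7), np.float64(582.7)]
106 [np.float64(565.6), np.float64(565.9), np.float64(568.5)]
129 [np.float64(551.0), np.float64(550.5), np.float64(546.2)]
150 [ 61 105]
160 [ 61 105]
345 [ 61 104]
350 [ 60 104]
[[194.0, 107.0], [166.0, 104.0], [158.0, 103.0], [175.0, 107.0], [138.0, 104.0], [127.0, 103.0]]
```

```bash
python3 - <<'E'
from h import *
w=imaging.camera('wrist');hsv=cv2.cvtColor(w['img'],cv2.COLOR_RGB2HSV)
for c in(180,205,290,320): print(c,[(r,int(hsv[r,c,2])) for r in range(40,84,2)])
print([(r,onz(w,(253,r),124)[0].round(1)) for r in(52,56,60,64)])
Rz=R.from_euler('z',-.088).as_matrix();O=np.array([647.4,248,0])
print('edge pred',proj(w,[Rz@[-50,y,z]+O for y in(0,50,) for z in(124,118,104,0)]).round(1).tolist())
for c in(158,345): print('ear col',c,[(r,int(hsv[r,c,2])) for r in range(52,112,3)])
E
```

```text
180 [(40, 178), (42, 180), (44, 180), (46, 181), (48, 181), (50, 180), (52, 178), (54, 177), (56, 176), (58, 158), (60, 113), (62, 61), (64, 62), (66, 67), (68, 53), (70, 18), (72, 14), (74, 12), (76, 10), (78, 11), (80, 14), (82, 13)]
205 [(40, 178), (42, 177), (44, 177), (46, 178), (48, 178), (50, 176), (52, 177), (54, 178), (56, 176), (58, 156), (60, 109), (62, 68), (64, 67), (66, 67), (68, 67), (70, 67), (72, 68), (74, 126), (76, 175), (78, 172), (80, 175), (82, 176)]
290 [(40, 172), (42, 174), (44, 175), (46, 175), (48, 174), (50, 172), (52, 172), (54, 171), (56, 170), (58, 146), (60, 101), (62, 115), (64, 92), (66, 75), (68, 69), (70, 68), (72, 67), (74, 162), (76, 171), (78, 162), (80, 150), (82, 140)]
320 [(40, 173), (42, 172), (44, 171), (46, 172), (48, 171), (50, 171), (52, 172), (54, 172), (56, 169), (58, 144), (60, 85), (62, 59), (64, 65), (66, 66), (68, 61), (70, 56), (72, 45), (74, 17), (76, 12), (78, 12), (80, 12), (82, 12)]
[(52, np.float64(597.8)), (56, np.float64(595.5)), (60, np.float64(593.2)), (64, np.float64(590.9))]
edge pred [[253.0, 52.4], [253.0, 54.2], [253.1, 58.2], [253.4, 76.6], [172.8, 52.5], [175.3, 54.3], [180.4, 58.3], [204.4, 76.7]]
ear col 158 [(52, 177), (55, 178), (58, 149), (61, 44), (64, 43), (67, 44), (70, 45), (73, 46), (76, 48), (79, 48), (82, 49), (85, 48), (88, 48), (91, 49), (94, 50), (97, 50), (100, 49), (103, 49), (106, 73), (109, 180)]
ear col 345 [(52, 172), (55, 172), (58, 141), (61, 32), (64, 25), (67, 28), (70, 31), (73, 34), (76, 35), (79, 40), (82, 42), (85, 44), (88, 48), (91, 51), (94, 55), (97, 57), (100, 58), (103, 56), (106, 126), (109, 166)]
```

Emit:
arm_command([
  [0, 30, 0, 20, 0],
  [0, 55, 0, 50, 0],
  [0, 62, 0, 65, 0],
  [0, 68, 0, 65, 0],
  [0, 71, 0, 65, 0],
  [0, 73, 0, 65, 0],
  [0, 75, 0, 65, 0],
  [0, 75, 0, 65, 0],
])

```text
clock: 30.05
eef_pos: [557.2, 256.0, 104.7]
eef_rot: [3.14, 0.007, -0.088]
wrist_force: [-28.2, -0.4, 12.1]
finger_gap: 0.6
finger_force: 14.0
```

Emit:
arm_command([
  [0, 1, 0, 0, 0],
  [0, 2, 0, 0, 0],
  [0, 2, 0, 0, 0],
])

```text
clock: 30.42
eef_pos: [558.6, 256.0, 104.8]
eef_rot: [3.14, 0.008, -0.088]
wrist_force: [-32.4, 0.3, 13.7]
finger_gap: 0.5
finger_force: 16.3
```

Emit:
arm_command([
  [0, 1, 0, 0, 0],
  [0, 2, 0, 0, 0],
  [0, 3, 0, 0, 0],
  [0, 3, 0, 0, 0],
])

```text
clock: 30.92
eef_pos: [562.0, 255.7, 104.8]
eef_rot: [3.141, 0.007, -0.088]
wrist_force: [-29.0, 0.3, 11.7]
finger_gap: 0.3
finger_force: 14.4
```

Emit:
arm_command([
  [0, 1, 0, 0, 0],
  [0, 1, 0, 0, 0],
])

```text
clock: 31.18
eef_pos: [562.1, 255.7, 104.8]
eef_rot: [3.14, 0.01, -0.088]
wrist_force: [-36.5, -0.5, 16.1]
finger_gap: 0.3
finger_force: 18.5
```

Emit:
arm_command([
  [0, -20, 0, 0, 0],
  [0, -60, 0, -30, 0],
  [0, -79, 0, -65, 0],
  [0, -79, 0, -65, 0],
  [0, -79, 0, -65, 0],
])

```text
clock: 31.8
eef_pos: [487.9, 261.9, 169.1]
eef_rot: [-3.141, -0.001, -0.089]
wrist_force: [0.0, 0.4, -1.0]
finger_gap: 0.2
finger_force: 0.0
```

```bash
cat > look.py <<'E'
from h import *
w=imaging.camera('wrist');s=monitor.read_state();print(s['eef_pos'].round(1) if hasattr(s['eef_pos'],'round') else s['eef_pos'],s['clock'])
hsv=cv2.cvtColor(w['img'],cv2.COLOR_RGB2HSV);g=hsv[:,:,1]<120
Rz=R.from_euler('z',-.088).as_matrix();O=np.array([647.4,248,0])
print('edge col205',[(r,int(hsv[r,205,2])) for r in range(48,66,2)])
for r in range(76,140,3):
    x=np.where(g[r,195:312])[0]+195
    print(r,[] if len(x)==0 else [(int(q[0]),int(q[-1])) for q in np.split(x,np.where(np.diff(x)>2)[0]+1)],int(hsv[r,253,2]))
print('pred edge110,keeper end,post,bar',proj(w,[Rz@[-50,0,110]+O,Rz@[-81,0,115]+O,Rz@[-80,0,104]+O,Rz@[-67,0,112]+O])[:,1].round(1))
for d in(-22,-10,0,12):
    t=np.radians(d);sn,c=np.sin(t),np.cos(t);print(d,proj(w,Rz@[-79-(54*sn+23.5*c),0,70-54*c+23.5*sn]+O)[0][1].round(1))
E
python3 look.py
```

```text
[487.9 261.7 168.4] 31.85
edge col205 [(48, 177), (50, 176), (52, 154), (54, 117), (56, 150), (58, 171), (60, 121), (62, 67), (64, 67)]
76 [(195, 311)] 236
79 [(195, 306)] 138
82 [(208, 299)] 142
85 [(209, 299)] 138
88 [(209, 299)] 120
91 [(209, 298)] 97
94 [(210, 218), (223, 268), (271, 285), (289, 298)] 132
97 [(225, 283)] 131
100 [(227, 282)] 131
103 [(230, 277)] 97
106 [(233, 275)] 105
109 [(239, 269)] 95
112 [] 138
115 [] 170
118 [] 167
121 [] 166
124 [] 167
127 [] 172
130 [] 171
133 [] 168
136 [] 165
139 [] 167
pred edge110,keeper end,post,bar [ 60.1 108.  106.9  86.6]
-22 109.8
-10 122.2
0 132.1
12 143.3
```

The tab's end is now at row 111, where fully shut predicts 110, and the crossbar is in the keeper. The lever has snapped shut.

```bash
python3 -c "
from h import *
print(job.sign_off())"
```

```text
the job is handed in; nothing more can be done
None
```

The job is handed in at about 32 s: lid set home, bail hooked behind the keeper's lip, and lever measured fully shut, but only after I pushed the keeper about 4 mm inward (up to about 37 N at the fingertips) because it had stuck just past centre; I also viewed 12 pictures, two over the limit of 10.

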